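Hook a hose-roller bracket into the pump unit's pocket and bolt it in

ROBOT

A 6-joint arm with a two-finger parallel gripper is mounted at the origin on the work surface. World frame = base frame: x ahead of the robot, y to its left, z up, the work surface at z = 0. Lengths are in m, angles in rad, forces in N, time in s.
With the tool pointing down it reaches from about 0.35 to 0.775 m from the base axis. Payload 5.5 kg.
Tool frame: the origin (TCP) lies on the centre line of the jaws, within the pads' length; the fingertips stand r.nose_length ahead of it and the grasp point (between the pads) lies 2 mm behind it (r.nose_length is the distance from the TCP to the fingertips, in m); x points along the fingers, y is the direction in which the jaws open and shut, and the axes are right-handed (so a half turn about x gives the same grasp; the last joint's range is limited). The gripper opens to 85 mm and grips with 20 to 120 N. Pads are 22 mm wide; open, the fingers measure 114 mm over their backs; the gripper's body (76 mm by 85 mm) begins 54 mm behind the grasp point. The pads swing forward as they close: fully open they stand 13 mm farther back than shut.
Start: joints at [-1.331, 0.313, 0.046, 1.304, 0, 1.431], TCP at [0.213, -0.534, 0.248] pointing down, gripper open.
Joint ranges: [-2.76, 2.76], [-0.86, 1.69], [-1.03, 1.26], [-2.2, 2.34], [-1.47, 1.5], [-3.14, 3.14]. Speed limits (rad/s): [2.57, 2.57, 3.14, 3.14, 3.14, 3.14].

INTERFACE

Orientations are given as a rotation vector (axis times angle).
In Python, from plant import r gives the robot as it stands. The module is installed in compiled form; this text tells all that it offers.
- The arm moves only by the shell command python3 -m crank 'ROWS' [FORCE]. ROWS is JSON, a list of rows, each an object with "fingers": the opening, from 0 (shut) to 1 (fully open); "slide": the shift along the world's x, y, z in m, a list of three; "delta_rot": the turn, a rotation vector about the world's x, y, z in rad, a list of three. A call has exactly 5 rows; each row shifts and turns the commanded pose from where the row before left it; what a row does not reach is not made up. A row lasts 1/12 s, in which the tool goes at most 41.7 mm and 7.16 degrees, less where a joint would pass 70% of its speed; a pose out of reach is approached as far as the arm can. A call is refused whole if a number of a shift passes 0.0417 or a number of a turn 0.125, either way. A call with a gripper value outside its range is refused whole. The fingers move at their own pace and stop on an object; FORCE is the grip in N (left out, the last holds). Time passes only in rows, so rows that do not move let the fingers close, or fill a call up. It gives the time, the measured TCP pose, the force and the opening at its end, in the units of the state.
- r.observe(): the state, without advancing time (a new reading comes with each control period).
- r.snapshot(name): name is "scene" or "top" or "wrist"; returns the picture (400x640x3 uint8, red, green, blue); there is no depth.
- r.camera_params(name): a dict with "fov_y" (degrees; the focal length in pixels is half the picture's height over the tangent of half this angle, whatever the lens; pixels are square), "cx", "cy" (the principal point, pixels), "eye" and "rotation" of the camera in the world. Camera axes: x right, y down, z forward; pixel columns grow to the right and rows downward; lengths in m; the calibration is good to about 2 mm. A picture is of the moment at which its call begins: read the wrist's pose just before it. camera_params takes no time and is no camera call; for the wrist camera it gives the pose at the moment of the call.
- r.sign_off(): hands the job in, once; it reports no verdict.
The state is a dict: "clock": time; "joint_pos": joint angles; "qvel": joint speeds; "joint_torque": joint torques, N m; "eef_pos": TCP position; "tcp_rot": TCP orientation; "ft_force": force on the tool from outside, world axes, zero at the start; "wrist_torque": the same for the moment, N m; "finger_gap": finger opening in m.
Only numpy, scipy, OpenCV 4.12 (cv2) and the standard library are available. Lean on these libraries where they do the work, as an engineer would, in place of code of your own. Each camera call takes 0.05 s, during which the arm holds its last target. There are 200 camera calls.

TASK

On the yellow pump unit, draw the lock bar fully out by its red knob. Take the hose-roller bracket, tip it and pass its red-striped toe first through the slot in the pocket's top, then right it inside and slide it away from the bar against the opposite wall, so that its foot lies flat on the pocket floor under both lips. Let go and push the lock bar fully home behind it, leaving the other things on the bench where they are.

Things in the scene. Friction and masses are not known exactly. Their poses are not given: they have to be found in the camera images.
- pump: Yellow portable pump unit, fixed, only yawed. Origin on the bench under the middle of its slot; x points away from the robot across the slot, y along the slot towards the lock's knob, z up. A skid plate 8 mm high covers x -62 to 150, y -58 to 153 mm; a yellow motor housing 70 mm high (levers to 107 mm) covers x 60 to 145, y -50 to 145. The pocket is a low box on the near side, x -56 to 40, y -42 to 42.
- slot (a point): Centre of the slot, level with the pocket's top (pump frame 0, 0, 47 mm; axes as the pump's). The slot is 52 mm wide, pump x -26 to 26, and 70 mm long, y -35 to 35, between two lips 7 mm thick (z 40 to 47). The foot, 66 mm wide, enters only tilted, about 20 to 40 degrees, with its near (-x) edge low, the stem leaning to -x.
- recess (a point): Floor point in the middle of the recess under the near lip (pump frame -38, 0, 14 mm). The pocket inside is x -50 to 33, y -35 to 35, z 14 to 40 mm: 24 mm deep under the near lip, 7 mm under the far lip. While being righted from 30 degrees the toe's lower edge is 10 to 15 mm under the near lip, when level 15 to 23 mm, so that the far edge clears the far lip; then slide to +x.
- seat (a point): Point on the pocket floor where the centre of the bracket's foot underside lies when fully fitted (pump frame 0, 0, 14 mm); axes as the pump's.
- lock (a joint): Steel lock bar, 14.5 mm wide, 16 mm high, sliding along the pump's y in the near recess (pump x -50 to -35.5). In m: 0 = home (tip at pump y -25 mm), 0.060 = fully out to +y (tip at y 35 mm, pocket clear). It stays where left; about 2 N moves it. It starts 0 to 20 mm out, blocking the pocket. It can go home only with the foot against the far wall.
- lock_knob (a point): Grip point on the bar's upright red round knob, 16 mm in diameter, reaching from 30 to 80 mm above the bench; the point is on its axis 62 mm above the bench. At joint value q it is at pump x -42.75 mm, y 75 mm + q; axes as the pump's. Pinch it from above across the pump's x.
- bracket: Loose hose-roller bracket, about 0.3 kg, standing on its foot. Origin: centre of the foot's underside; z up. Foot: dark plate 66 (x) by 62 (y) by 11 mm; red stripe on top along its -x edge, the toe. Aluminium stem 14 (x) by 28 (y) mm at x = 5 mm, top at z 106. Orange rollers, 28 mm in diameter, on its y sides out to y = +-26, z 32 to 60. Fitted, its axes point as the pump's.
- bracket_grip (a point): Centre of the stem 90 mm above the foot's underside (bracket frame 5, 0, 90 mm): pinch it here across the bracket's x, so that the pads hold it stiffly against tipping.
- bracket_toe (a point): Middle of the toe's lower edge, the edge that goes in first (bracket frame -33, 0, 0 mm); axes as the bracket's.
- grease_can: Red-labelled can, 60 mm in diameter, 85 mm high, upright; bystander. Origin under its centre.
- coupling: Aluminium hose coupling ring, 68 mm in diameter, 45 mm high; bystander. Origin under its centre.
- bowl: White bowl, 120 mm in diameter, 50 mm high; bystander.
- mug: Blue mug, 80 mm in diameter, 90 mm high; bystander.
- wrench: Steel wrench lying flat; bystander.
- driver: Screwdriver lying flat; bystander.
- spool: Green spool, 56 mm in diameter, 40 mm high; bystander.
- oil_bottle: Orange oil bottle, 52 mm in diameter, 150 mm high, upright between the bracket's places and the pump; bystander. Origin under its centre.
There are look-alikes about, which are no part of the job. What is shaped like the bracket but pink or purple is not meant.

How it is judged:
By the outcome, as a careful person would: the job done as asked, in the order asked, and still so for the second after the job is handed in, with the robot touching nothing.
It also fails if it takes over 67 s, if anything falls off the work surface, if the arm or the gripper's body presses on something with over 40 N, if the wrist force passes 120 N, or if a joint passes its speed limit or range.

## Working session

There is one attempt and no reset: what is moved stays moved. The work goes in short steps, Python scripts to look and compute and a shell command to move; the robot and the scene stay as the last step left them, time stands still between calls to the robot, and variables do not carry over. Pictures are saved under pics/ and viewed, about 8 in all and at most 12, crops included, and the job is handed in when it is done.

```bash
mkdir -p pics
cat > h.py <<'E'
import numpy as np,cv2
from plant import r
def cam(n):
    p=r.camera_params(n); f=200/np.tan(np.radians(p['fov_y'])/2)
    return f,p['cx'],p['cy'],np.array(p['eye']),np.array(p['rotation'])
def px2w(n,u,v,z,c=None):
    f,cx,cy,e,R=c or cam(n); R=np.array(R)
    d=R@np.array([(u-cx)/f,(v-cy)/f,1]); return e+d*(z-e[2])/d[2]
def w2px(n,P,c=None):
    f,cx,cy,e,R=c or cam(n); q=(np.atleast_2d(P)-e)@R
    return np.c_[cx+f*q[:,0]/q[:,2],cy+f*q[:,1]/q[:,2]]
def snap(n,name):
    im=r.snapshot(n); cv2.imwrite('pics/'+name+'.png',im[:,:,::-1]); return im
E
python3 - <<'E'
from h import *
print(r.observe(),r.nose_length)
for n in('scene','top','wrist'):print(n,r.camera_params(n))
a=snap('scene','s0');b=snap('top','t0')
E
```

```text
{'clock': 0.0, 'joint_pos': array([-1.33060895e+00,  3.14013656e-01,  4.49843394e-02,  1.30361999e+00,
       -6.33941806e-06,  1.43122562e+00]), 'qvel': array([ 0.00169645,  0.0007723 , -0.00080352,  0.00073371, -0.000405  ,
       -0.00070352]), 'joint_torque': array([ 2.32567854e-04, -4.80628252e+01,  2.98531741e+01,  1.94617471e-02,
       -1.08842273e-04,  5.41308651e-06]), 'eef_pos': array([ 0.2130383 , -0.53355485,  0.24740351]), 'tcp_rot': array([ 2.01426991,  0.38904875, -2.01447404]), 'ft_force': array([-0.2330067 , -0.5189802 , -0.30622757]), 'wrist_torque': array([-0.02986322,  0.02231057,  0.03329351]), 'finger_gap': 0.08493780048957793} 0.017
scene {'fov_y': 52.337509253657664, 'cx': 319.9947627301994, 'cy': 201.39029700425067, 'eye': array([1.09053591, 0.03407398, 0.94674303]), 'rotation': array([-1.83732354, -1.96358289,  0.55593788])}
top {'fov_y': 56.36396071285222, 'cx': 318.64588801491334, 'cy': 196.06780952614255, 'eye': array([ 0.46359919, -0.00192543,  1.0488219 ]), 'rotation': array([-2.15060079,  2.21259883, -0.04858034])}
wrist {'fov_y': 66.2890709521276, 'cx': 319.7406870300535, 'cy': 202.5916036801441, 'eye': array([ 0.29073438, -0.50225032,  0.37260733]), 'rotation': array([ 2.36324616, -1.60094321, -0.27050007])}
```

View pics/t0.png

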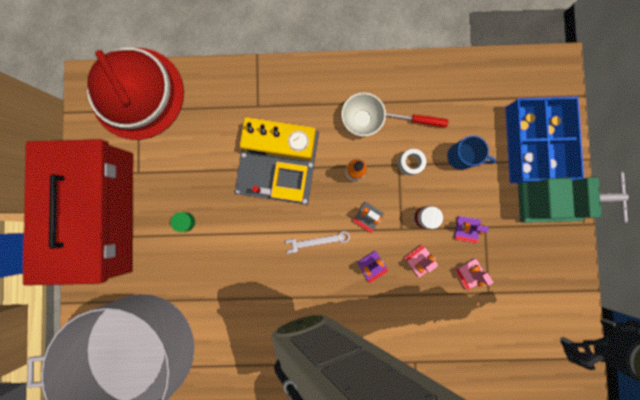

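View pics/s0.png

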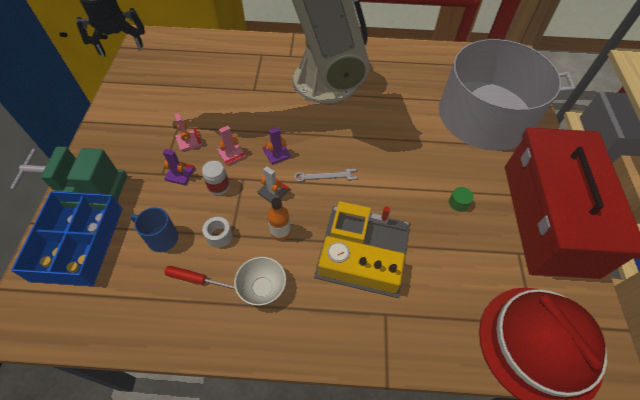

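The aluminium bracket with the dark foot (top px 368,216) is the one meant. The look-alikes are purple at (373,265) and (468,229), and pink at (421,261) and (473,273). I'll confirm with an enlarged crop.

```bash
sed -i "s/np.array(p\['rotation'\])$/cv2.Rodrigues(np.array(p['rotation']))[0]/" h.py
python3 - <<'E'
from h import *
t=cv2.imread('pics/t0.png');s=cv2.imread('pics/s0.png')
a=cv2.resize(t[108:208,225:325],(400,400),interpolation=cv2.INTER_CUBIC)
b=cv2.resize(t[150:250,335:435],(400,400),interpolation=cv2.INTER_CUBIC)
cv2.imwrite('pics/c0.png',np.hstack([a,b]))
for nm,u,v,z in[('br',368,216,.05),('knob',255,189,.08),('slot',290,181,.047),('skidTL',248,118,.07)]:print(nm,px2w('top',u,v,z))
E
```

```text
br [ 0.46842388 -0.11577503  0.05      ]
knob [0.54690326 0.17947931 0.08      ]
slot [0.5686248 0.0905248 0.047    ]
skidTL [0.73851786 0.1967962  0.07      ]
```

View pics/c0.png

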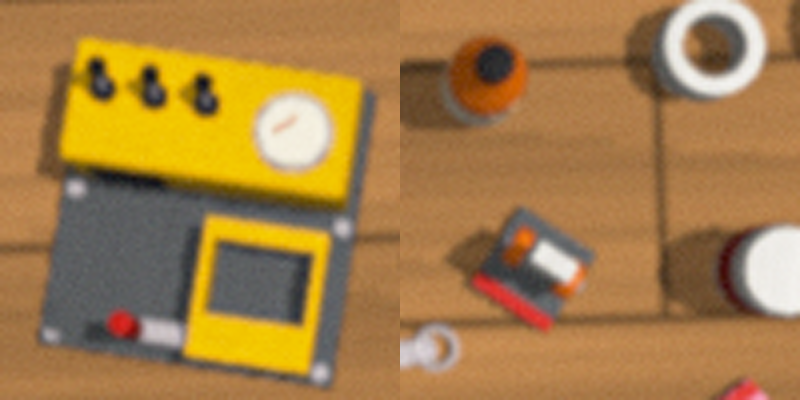

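Left half: the pump. Knob at crop (123,324), pocket top corners at (208,213), (330,232), (308,373) and (185,355), so there is a small yaw. Right half: the bracket, aluminium stem on a dark foot. Its red toe stripe runs along the lower-left edge, crop (472,280)–(548,328). Next I fit both poses.

```bash
cat > fit.py <<'E'
from h import *
from scipy.optimize import least_squares
def fit(n,L,U,x0,c=None):
    c=c or cam(n);L=np.array(L)/1000;U=np.array(U)
    def W(p):
        C,S=np.cos(p[2]),np.sin(p[2]);return np.c_[p[0]+C*L[:,0]-S*L[:,1],p[1]+S*L[:,0]+C*L[:,1],L[:,2]]
    s=least_squares(lambda p:(w2px(n,W(p),c)-U).ravel(),x0,loss='soft_l1')
    return s.x,np.abs(s.fun).reshape(-1,2).round(1)
E
python3 - <<'E'
from fit import *
A=np.array
U=A([[208,213],[330,232],[308,373],[185,355],[215,240],[312,255],[302,325],[208,312]])/4+[225,108]
L=[[40,42,47],[40,-42,47],[-56,-42,47],[-56,42,47],[26,35,47],[26,-35,47],[-26,-35,47],[-26,35,47]]
p,e=fit('top',L,U,[.57,.09,0]);print('pump',p,np.degrees(p[2]),e.max(0))
k=px2w('top',123/4+225,324/4+108,.08);C,S=np.cos(p[2]),np.sin(p[2]);d=k[:2]-p[:2];print('knob pump',[C*d[0]+S*d[1],-S*d[0]+C*d[1]],k)
U=A([[122,208],[194,255],[148,328],[72,280],[155,260]])/4+[335,150]
L=[[33,31,11],[33,-31,11],[-33,-31,11],[-33,31,11],[5,0,106]]
b,e=fit('top',L,U,[.47,-.11,-.5]);print('br',b,np.degrees(b[2]),e)
print('grip',b[:2]+.005*A([np.cos(b[2]),np.sin(b[2])]))
print(cv2.Rodrigues(r.observe()['tcp_rot'])[0].round(3), cam('wrist')[4].round(3))
E
```

```text
pump [ 0.57539092  0.09086054 -0.17705727] -10.144634062128869 [1.4 0.8]
knob pump [np.float64(-0.04336175614448043), np.float64(0.08027198214894561)] [0.54684567 0.17751503 0.08      ]
br [ 0.46612102 -0.12145179 -0.6105862 ] -34.984012004766065 [[0.1 1.2]
 [0.9 0.7]
 [0.6 1.1]
 [0.4 0.7]
 [0.2 0. ]]
grip [ 0.47021758 -0.12431853]
[[-0.     0.371 -0.929]
 [ 0.002 -0.929 -0.371]
 [-1.    -0.002 -0.   ]] [[ 0.371 -0.878 -0.304]
 [-0.929 -0.351 -0.12 ]
 [-0.001  0.327 -0.945]]
```

```bash
python3 -m crank '[{"fingers":1,"slide":[0.0167,0.0356,0],"delta_rot":[0,0,0.0507]},{"fingers":1,"slide":[0.0167,0.0356,0],"delta_rot":[0,0,0.0507]},{"fingers":1,"slide":[0.0167,0.0356,0],"delta_rot":[0,0,0.0507]},{"fingers":1,"slide":[0.0167,0.0356,0],"delta_rot":[0,0,0.0507]},{"fingers":1,"slide":[0.0167,0.0356,0],"delta_rot":[0,0,0.0507]}]' 40
```

```text
clock: 0.52
eef_pos: [0.2968, -0.3542, 0.2478]
tcp_rot: [1.857, 0.611, -1.858]
ft_force: [1.0, 0.6, 0.7]
finger_gap: 0.0853
```

```bash
for i in 1 2; do python3 -m crank '[{"fingers":1,"slide":[0.0167,0.0356,0],"delta_rot":[0,0,0.0507]},{"fingers":1,"slide":[0.0167,0.0356,0],"delta_rot":[0,0,0.0507]},{"fingers":1,"slide":[0.0167,0.0356,0],"delta_rot":[0,0,0.0507]},{"fingers":1,"slide":[0.0167,0.0356,0],"delta_rot":[0,0,0.0507]},{"fingers":1,"slide":[0.0167,0.0356,0],"delta_rot":[0,0,0.0507]}]'; done
python3 -m crank '[{"fingers":1,"slide":[0.0167,0.0356,0],"delta_rot":[0,0,0.0507]},{"fingers":1,"slide":[0.0167,0.0356,0],"delta_rot":[0,0,0.0507]},{"fingers":1,"slide":[0.0167,0.0356,-0.01],"delta_rot":[0,0,0.0507]},{"fingers":1,"slide":[0.0167,0.0356,-0.02],"delta_rot":[0,0,0.0507]},{"fingers":1,"slide":[0.0167,0.0356,-0.03],"delta_rot":[0,0,0.0507]}]'
python3 - <<'E'
from h import *
im=r.observe();c=cam('wrist');snap('wrist','w1')
print(im['eef_pos'],cv2.Rodrigues(im['tcp_rot'])[0].round(3))
import pickle;pickle.dump(c,open('c1.pkl','wb'))
E
```

```text
clock: 0.93
eef_pos: [0.3803, -0.1761, 0.2482]
tcp_rot: [1.691, 0.805, -1.691]
ft_force: [-0.2, -0.3, -0.3]
finger_gap: 0.0852
clock: 1.35
eef_pos: [0.4639, 0.002, 0.2482]
tcp_rot: [1.517, 0.975, -1.517]
ft_force: [0.8, -1.1, 0.4]
finger_gap: 0.0854
clock: 1.77
eef_pos: [0.5454, 0.173, 0.1949]
tcp_rot: [1.338, 1.12, -1.332]
ft_force: [0.9, -0.0, 0.5]
finger_gap: 0.0853
[0.54536182 0.1730471  0.19493771] [[ 0.004  0.985 -0.172]
 [ 0.001 -0.172 -0.985]
 [-1.     0.004 -0.001]]
```

View pics/w1.png

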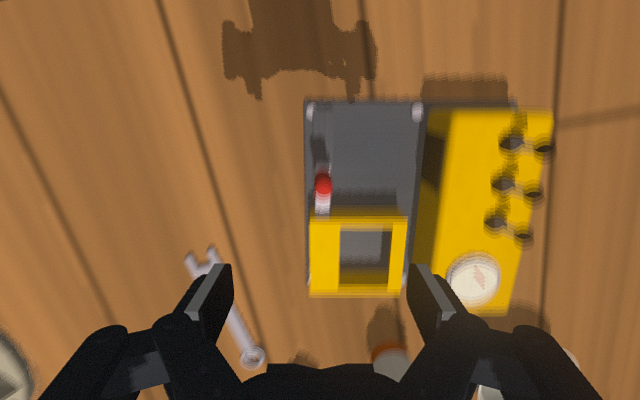

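Run:
```python
from fit import *
import pickle;c=pickle.load(open('c1.pkl','rb'))
print('eye',c[3])
p=np.array([.57539,.09086,-.177]);C,S=np.cos(p[2]),np.sin(p[2]);R=np.array([[C,-S],[S,C]])
L=np.array([[40,42,47],[40,-42,47],[-56,-42,47],[-56,42,47],[26,35,47],[26,-35,47],[-26,-35,47],[-26,35,47],[-62,153,8],[-62,-58,8],[60,145,70],[145,145,70],[60,-50,70]])/1000
print(w2px('wrist',np.c_[L[:,:2]@R.T+p[:2],L[:,2]],c).round())
k=px2w('wrist',322,182,.08,c);print('knob',k,R.T@(k[:2]-p[:2]))
t=cv2.imread('pics/w1.png');cv2.imwrite('pics/w1c.png',cv2.resize(t[90:310,290:510],(600,600),interpolation=cv2.INTER_CUBIC))
```

```text
eye [0.55876959 0.25624798 0.32025213]
[[406. 226.]
 [399. 299.]
 [308. 299.]
 [307. 226.]
 [391. 232.]
 [386. 293.]
 [337. 293.]
 [338. 232.]
 [301. 104.]
 [304. 290.]
 [452. 117.]
 [559. 118.]
 [424. 320.]]
knob [0.55023339 0.19162106 0.08      ] [-0.04250531  0.09475729]
```

View pics/w1c.png

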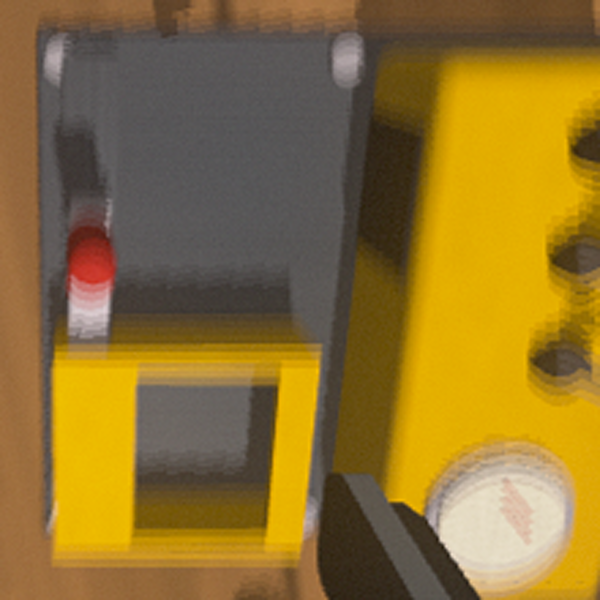

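Run:
```python
from fit import *
import pickle
r.snapshot('wrist');r.snapshot('wrist');o=r.observe();c=cam('wrist');im=snap('wrist','w2');pickle.dump(c,open('c2.pkl','wb'))
print(o['eef_pos'])
p=np.array([.57539,.09086,-.177]);C,S=np.cos(p[2]),np.sin(p[2]);R=np.array([[C,-S],[S,C]])
h=cv2.cvtColor(im,cv2.COLOR_RGB2HSV);m=(((h[...,0]<8)|(h[...,0]>172))&(h[...,1]>170)&(h[...,2]>60)).astype(np.uint8);m[:,:300]=0;m[:,345:]=0;m[:150]=0;m[230:]=0
n,l,st,ce=cv2.connectedComponentsWithStats(m)
for i in range(1,n):
  if st[i,4]>20:
    print(st[i],ce[i]); 
    for z in(.08,.062):
      k=px2w('wrist',*ce[i],z,c);print(z,k,R.T@(k[:2]-p[:2]))
t=cv2.imread('pics/w2.png');cv2.imwrite('pics/w2c.png',cv2.resize(t[90:310,290:510],(600,600),interpolation=cv2.INTER_CUBIC))
```

```text
[0.54223454 0.17217386 0.19082397]
[319 173  18  30 445] [327.13033708 188.06741573]
0.08 [0.54934409 0.18599931 0.08      ] [-0.04239085  0.08906679]
0.062 [0.54877208 0.18068791 0.062     ] [-0.0420187   0.08373767]
```

View pics/w2c.png

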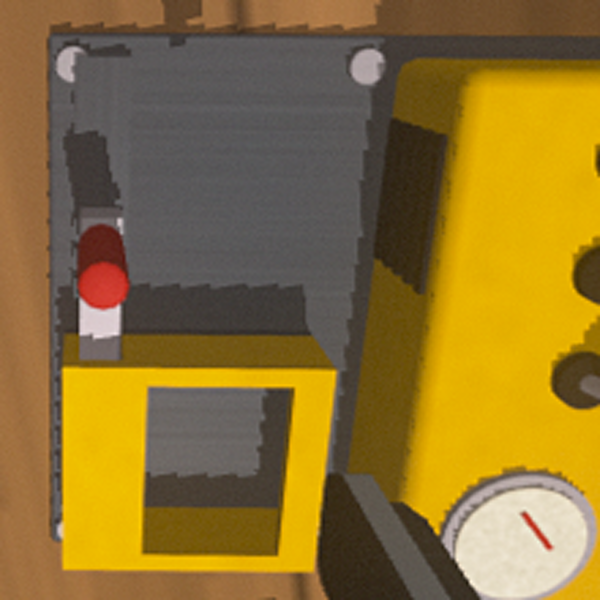

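Run:
```python
from fit import *
import pickle;c=pickle.load(open('c2.pkl','rb'));A=np.array
L=[[40,42,47],[40,-42,47],[-56,-42,47],[-56,42,47],[26,35,47],[26,-35,47],[-26,-35,47],[-26,35,47]]
U=A([[335,370],[317,572],[63,570],[63,366],[294,388],[279,555],[143,553],[145,388]])/600*220+[290,90]
p,e=fit('wrist',L,U,[.57,.09,-.17],c);print(p,np.degrees(p[2]),e.max(0))
C,S=np.cos(p[2]),np.sin(p[2]);R=A([[C,-S],[S,C]])
k=px2w('wrist',102/600*220+290,285/600*220+90,.08,c);print(k,R.T@(k[:2]-p[:2]))
q=(R.T@(k[:2]-p[:2]))[1]
print('knob',p[:2]+R@A([-.04275,q]),r.observe()['eef_pos'])
```

```text
[ 0.57647537  0.091335   -0.17390394] -9.963961678441253 [1.  0.8]
[0.54866657 0.18062211 0.08      ] [-0.04283859  0.08312865]
knob [0.54875382 0.18060678] [0.54254101 0.17097824 0.19249317]
```

The view is sharp: knob top at crop (102,285), pocket clear to see. The pump pose agrees with the top camera (0.576, 0.091, −10°), and the knob is about 8 mm out. Going down on the knob.

```bash
python3 -m crank '[{"fingers":1,"slide":[0.003,0.005,-0.02],"delta_rot":[0,0,0]},{"fingers":1,"slide":[0.003,0.0046,-0.03],"delta_rot":[0,0,0]},{"fingers":1,"slide":[0,0,-0.032],"delta_rot":[0,0,0]},{"fingers":1,"slide":[0,0,-0.03],"delta_rot":[0,0,0]},{"fingers":1,"slide":[0,0,-0.02],"delta_rot":[0,0,0]}]'
python3 -m crank '[{"fingers":0.3,"slide":[0,0,0],"delta_rot":[0,0,0]},{"fingers":0,"slide":[0,0,0],"delta_rot":[0,0,0]},{"fingers":0,"slide":[0,0,0],"delta_rot":[0,0,0]},{"fingers":0,"slide":[0,0,0],"delta_rot":[0,0,0]},{"fingers":0,"slide":[0,0,0],"delta_rot":[0,0,0]}]' 40
```

```text
clock: 2.38
eef_pos: [0.5486, 0.1783, 0.0609]
tcp_rot: [1.339, 1.119, -1.341]
ft_force: [0.2, 0.5, 0.0]
finger_gap: 0.0856
clock: 2.8
eef_pos: [0.5512, 0.1799, 0.0644]
tcp_rot: [1.341, 1.118, -1.335]
ft_force: [-0.8, -0.3, 0.2]
finger_gap: 0.0258
```

```bash
python3 -m crank '[{"fingers":0,"slide":[0,0,0],"delta_rot":[0,0,0]},{"fingers":0,"slide":[0,0,0],"delta_rot":[0,0,0]},{"fingers":0,"slide":[0,0,0],"delta_rot":[0,0,0]},{"fingers":0,"slide":[0.0017,0.0098,0],"delta_rot":[0,0,0]},{"fingers":0,"slide":[0.0017,0.0098,0],"delta_rot":[0,0,0]}]'
python3 -m crank '[{"fingers":0,"slide":[0.0017,0.0098,0],"delta_rot":[0,0,0]},{"fingers":0,"slide":[0.0017,0.0098,0],"delta_rot":[0,0,0]},{"fingers":0,"slide":[0.0014,0.0079,0],"delta_rot":[0,0,0]},{"fingers":0,"slide":[0.0007,0.0039,0],"delta_rot":[0,0,0]},{"fingers":0,"slide":[0,0,0],"delta_rot":[0,0,0]}]'
```

```text
clock: 3.22
eef_pos: [0.5528, 0.1993, 0.0641]
tcp_rot: [1.339, 1.119, -1.339]
ft_force: [-3.6, -2.1, 7.6]
finger_gap: 0.0151
clock: 3.63
eef_pos: [0.5589, 0.2322, 0.0642]
tcp_rot: [1.339, 1.121, -1.336]
ft_force: [-2.5, 2.7, 7.0]
finger_gap: 0.0151
```

```bash
python3 -m crank '[{"fingers":0,"slide":[0.0003,0.002,0],"delta_rot":[0,0,0]},{"fingers":0,"slide":[0.0003,0.002,0],"delta_rot":[0,0,0]},{"fingers":0,"slide":[0,0,0],"delta_rot":[0,0,0]},{"fingers":0,"slide":[0,0,0],"delta_rot":[0,0,0]},{"fingers":0,"slide":[0,0,0],"delta_rot":[0,0,0]}]'
```

```text
clock: 4.05
eef_pos: [0.5588, 0.2324, 0.064]
tcp_rot: [1.336, 1.115, -1.341]
ft_force: [-3.9, -9.4, 10.6]
finger_gap: 0.0147
```

The bar is at its end stop: −9 N along y with no more travel. Release it and go to the bracket.

```bash
python3 -m crank '[{"fingers":1,"slide":[0,0,0],"delta_rot":[0,0,0]},{"fingers":1,"slide":[0,0,0],"delta_rot":[0,0,0]},{"fingers":1,"slide":[0,0,0],"delta_rot":[0,0,0]},{"fingers":1,"slide":[0,0,0.03],"delta_rot":[0,0,0]},{"fingers":1,"slide":[0,0,0.04],"delta_rot":[0,0,0]}]'
python3 -m crank '[{"fingers":1,"slide":[0,0,0.04],"delta_rot":[0,0,0]},{"fingers":1,"slide":[0,0,0.04],"delta_rot":[0,0,0]},{"fingers":1,"slide":[-0.009,-0.036,0.03],"delta_rot":[0,0,-0.0436]},{"fingers":1,"slide":[-0.009,-0.036,0],"delta_rot":[0,0,-0.0436]},{"fingers":1,"slide":[-0.009,-0.036,0],"delta_rot":[0,0,-0.0436]}]'
python3 -m crank '[{"fingers":1,"slide":[-0.009,-0.036,0],"delta_rot":[0,0,-0.0436]},{"fingers":1,"slide":[-0.009,-0.036,0],"delta_rot":[0,0,-0.0436]},{"fingers":1,"slide":[-0.009,-0.036,0],"delta_rot":[0,0,-0.0436]},{"fingers":1,"slide":[-0.009,-0.036,0],"delta_rot":[0,0,-0.0436]},{"fingers":1,"slide":[-0.009,-0.036,0],"delta_rot":[0,0,-0.0436]}]'
python3 -m crank '[{"fingers":1,"slide":[-0.009,-0.036,0],"delta_rot":[0,0,-0.0436]},{"fingers":1,"slide":[-0.009,-0.036,0],"delta_rot":[0,0,-0.0436]},{"fingers":1,"slide":[0,0,-0.01],"delta_rot":[0,0,0]},{"fingers":1,"slide":[0,0,0],"delta_rot":[0,0,0]},{"fingers":1,"slide":[0,0,0],"delta_rot":[0,0,0]}]'
python3 - <<'E'
from fit import *
import pickle
o=r.observe();c=cam('wrist');im=snap('wrist','w3');pickle.dump(c,open('c3.pkl','wb'));print(o['eef_pos'],c[3])
b=np.array([.46612,-.12145,-.6106]);C,S=np.cos(b[2]),np.sin(b[2])
L=np.array([[33,31,11],[33,-31,11],[-33,-31,11],[-33,31,11],[5,0,106]])/1000
print(w2px('wrist',np.c_[L[:,:2]@np.array([[C,S],[-S,C]])+b[:2],L[:,2]],c).round())
E
```

```text
clock: 4.47
eef_pos: [0.5561, 0.2345, 0.1289]
tcp_rot: [1.332, 1.124, -1.346]
ft_force: [1.3, 0.0, 0.3]
finger_gap: 0.0745
clock: 4.88
eef_pos: [0.5345, 0.1316, 0.241]
tcp_rot: [1.436, 1.045, -1.426]
ft_force: [0.0, -1.1, 0.4]
finger_gap: 0.0857
clock: 5.3
eef_pos: [0.4878, -0.0497, 0.2386]
tcp_rot: [1.587, 0.911, -1.585]
ft_force: [-0.0, -0.2, -1.0]
finger_gap: 0.0849
clock: 5.72
eef_pos: [0.4699, -0.1201, 0.2279]
tcp_rot: [1.645, 0.855, -1.646]
ft_force: [0.4, 0.1, 0.1]
finger_gap: 0.0854
[ 0.4699123 -0.1201184  0.227929 ] [ 0.51789433 -0.05102563  0.35313828]
[[348. 150.]
 [347. 203.]
 [291. 203.]
 [289. 150.]
 [324. 205.]]
```

View pics/w3.png

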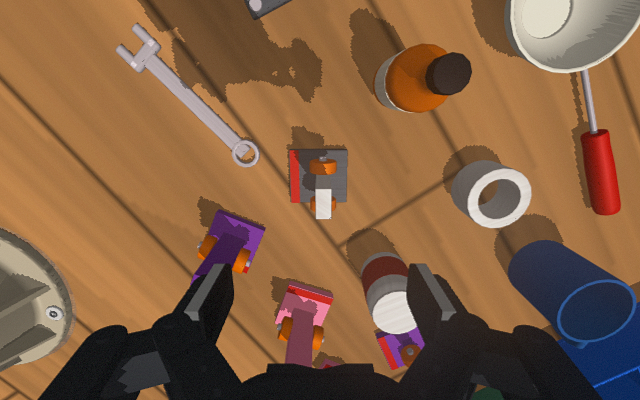

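The aluminium bracket with dark foot is at (318,177), stem top at (323,204), within 1 px of prediction. The purple and pink ones are to the lower left and the can to the lower right, all clear of the fingers. Descend and grip.

```bash
python3 -m crank '[{"fingers":1,"slide":[0,-0.004,-0.02],"delta_rot":[0,0,0]},{"fingers":1,"slide":[0,0,-0.035],"delta_rot":[0,0,0]},{"fingers":1,"slide":[0,0,-0.035],"delta_rot":[0,0,0]},{"fingers":1,"slide":[0,0,-0.035],"delta_rot":[0,0,0]},{"fingers":0.6,"slide":[0,0,-0.015],"delta_rot":[0,0,0]}]'
python3 -m crank '[{"fingers":0,"slide":[0,0,0],"delta_rot":[0,0,0]},{"fingers":0,"slide":[0,0,0],"delta_rot":[0,0,0]},{"fingers":0,"slide":[0,0,0],"delta_rot":[0,0,0]},{"fingers":0,"slide":[0,0,0],"delta_rot":[0,0,0]},{"fingers":0,"slide":[0,0,0],"delta_rot":[0,0,0]}]' 40
python3 -m crank '[{"fingers":0,"slide":[0,0,0],"delta_rot":[0,0,0]},{"fingers":0,"slide":[0,0,0],"delta_rot":[0,0,0]},{"fingers":0,"slide":[0,0,0],"delta_rot":[0,0,0]},{"fingers":0,"slide":[0,0,0],"delta_rot":[0,0,0]},{"fingers":0,"slide":[0,0,0],"delta_rot":[0,0,0]}]' 80
```

```text
clock: 6.18
eef_pos: [0.4685, -0.1217, 0.0847]
tcp_rot: [1.641, 0.861, -1.646]
ft_force: [-0.6, 0.4, -0.1]
finger_gap: 0.0751
clock: 6.6
eef_pos: [0.4715, -0.1247, 0.09]
tcp_rot: [1.645, 0.852, -1.642]
ft_force: [1.8, -2.2, -3.1]
finger_gap: 0.0133
clock: 7.02
eef_pos: [0.4715, -0.1248, 0.09]
tcp_rot: [1.647, 0.852, -1.641]
ft_force: [-0.8, 2.2, 6.2]
finger_gap: 0.0132
```

Gripped: gap 13.2 mm, TCP at z 0.090, which is the stem point at 90 mm. Lift, yaw into line with the pump, tilt 30° and go over the slot.

```bash
python3 -c "
from h import *
print(px2w('top',358,165,.15))"
python3 -m crank '[{"fingers":0,"slide":[0,0,0.04],"delta_rot":[0,0,0]},{"fingers":0,"slide":[0,0,0.041],"delta_rot":[0,0,0]},{"fingers":0,"slide":[0.0075,0.022,0],"delta_rot":[0,0,0.0873]},{"fingers":0,"slide":[0.0075,0.022,0],"delta_rot":[0,0,0.0873]},{"fingers":0,"slide":[0.0075,0.022,0],"delta_rot":[0,0,0.0873]}]'
python3 -m crank '[{"fingers":0,"slide":[0.0075,0.022,0],"delta_rot":[0,0,0.0873]},{"fingers":0,"slide":[0.0075,0.022,0],"delta_rot":[0,0,0.0873]},{"fingers":0,"slide":[0.0075,0.022,0],"delta_rot":[0,0,0]},{"fingers":0,"slide":[0,0,0],"delta_rot":[0,0,0]},{"fingers":0,"slide":[0,0,0],"delta_rot":[0,0,0]}]'
cat > st.py <<'E'
from h import *
P=np.array([.5765,.0912]);PY=-.174
def st(P=P,PY=PY):
    o=r.observe();C,S=np.cos(PY),np.sin(PY);R=np.array([[C,-S,0],[S,C,0],[0,0,1]])
    T=R.T@cv2.Rodrigues(o['tcp_rot'])[0]   # tool axes in pump frame
    # bracket axes: x=tool y, z=-tool x
    B=np.c_[T[:,1],-T[:,2] if T[1,2]<0 else T[:,2],-T[:,0]]
    g=R.T@np.r_[o['eef_pos'][:2]-P,o['eef_pos'][2]]
    toe=g+B@[-.038,0,-.090]
    th=np.degrees(np.arctan2(B[2,0],B[0,0]))
    yaw=np.degrees(np.arctan2(B[1,0],B[0,0])); roll=np.degrees(np.arcsin(B[2,1]))
    print('clk',round(o['clock'],2),'grip mm',(g*1000).round(1),'toe',(toe*1000).round(1),'tilt %.1f yaw %.1f roll %.1f'%(th,yaw,roll),'F pump',(R.T@o['ft_force']).round(1),'gap',round(o['finger_gap']*1000,1))
if __name__=='__main__': st()
E
python3 st.py
```

```text
[ 0.59182137 -0.08466518  0.15      ]
clock: 7.43
eef_pos: [0.4932, -0.0583, 0.1704]
tcp_rot: [1.462, 1.022, -1.46]
ft_force: [-0.7, -0.3, -3.7]
finger_gap: 0.0127
clock: 7.85
eef_pos: [0.515, 0.0084, 0.169]
tcp_rot: [1.336, 1.122, -1.337]
ft_force: [0.4, -0.3, -4.3]
finger_gap: 0.013
clk 7.85 grip mm [-46.3 -92.2 169. ] toe [-84.3 -92.2  79.1] tilt -0.0 yaw -0.0 roll -0.0 F pump [ 0.4 -0.2 -4.3] gap 13.0
```

```bash
python3 -m crank '[{"fingers":0,"slide":[0.0064,0.0176,0.0006],"delta_rot":[-0.0181,-0.1031,0]},{"fingers":0,"slide":[0.0064,0.0176,0.0006],"delta_rot":[-0.0181,-0.1031,0]},{"fingers":0,"slide":[0.0064,0.0176,0.0006],"delta_rot":[-0.0181,-0.1031,0]},{"fingers":0,"slide":[0.0064,0.0176,0.0006],"delta_rot":[-0.0181,-0.1031,0]},{"fingers":0,"slide":[0.0064,0.0176,0.0006],"delta_rot":[-0.0181,-0.1031,0]}]'
python3 -m crank '[{"fingers":0,"slide":[0,0,0],"delta_rot":[0,0,0]},{"fingers":0,"slide":[0,0,0],"delta_rot":[0,0,0]},{"fingers":0,"slide":[0,0,0],"delta_rot":[0,0,0]},{"fingers":0,"slide":[0,0,0],"delta_rot":[0,0,0]},{"fingers":0,"slide":[0,0,0],"delta_rot":[0,0,0]}]'
python3 st.py
python3 - <<'E'
from h import *
import pickle
c=cam('wrist');a=snap('wrist','w4');pickle.dump(c,open('c4.pkl','wb'));b=snap('scene','s4')
x=cv2.resize(a[150:400,180:470],(500,431),interpolation=cv2.INTER_CUBIC)
y=cv2.resize(b[160:300,310:410],(300,431)[:2],interpolation=cv2.INTER_CUBIC)
cv2.imwrite('pics/c4.png',np.hstack([x,y])[:,:,::-1])
E
```

```text
clock: 8.27
eef_pos: [0.5465, 0.0949, 0.1727]
tcp_rot: [1.503, 0.693, -0.948]
ft_force: [-0.0, 0.3, -4.4]
finger_gap: 0.0128
clock: 8.68
eef_pos: [0.5488, 0.0944, 0.1734]
tcp_rot: [1.502, 0.696, -0.95]
ft_force: [-0.2, -0.2, -2.6]
finger_gap: 0.0128
clk 8.68 grip mm [-27.8  -1.7 173.4] toe [-15.7  -1.6  76.4] tilt 30.0 yaw -0.3 roll 0.1 F pump [-0.2 -0.2 -2.6] gap 12.8
```

View pics/c4.png

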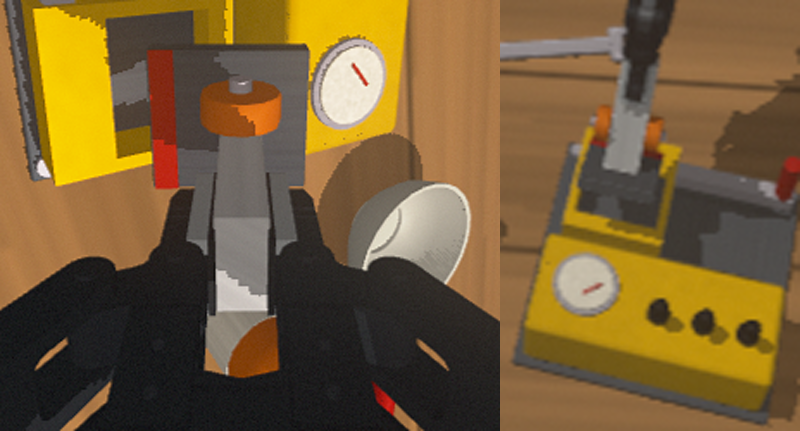

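The bracket hangs tilted over the slot with its red toe on the near side. Foot corners are at crop (148,50), (308,45), (305,187) and (153,187), and the lock bar is clear. I'll check these corners against the assumed grip.

Run:
```python
from fit import *
import pickle;c=pickle.load(open('c4.pkl','rb'));A=np.array
o=r.observe();T=cv2.Rodrigues(o['tcp_rot'])[0];B=np.c_[T[:,1],T[:,2],-T[:,0]]
if B[1,1]<0:B[:,1]*=-1
L=A([[-33,31,11],[33,31,11],[33,-31,11],[-33,-31,11]])/1000
U=A([[148,50],[308,45],[305,187],[153,187]])*[290/500,250/431]+[180,150]
print(np.c_[w2px('wrist',o['eef_pos']+(L-[.005,0,.09])@B.T,c),U].round(1))
s=least_squares(lambda g:(w2px('wrist',o['eef_pos']+(L-[g[0],g[1],.09])@B.T,c)-U).ravel(),[.005,0]);print(s.x,np.abs(s.fun).max())
```

```text
[[264.7 178.5 265.8 179. ]
 [360.6 178.4 358.6 176.1]
 [357.  258.2 356.9 258.5]
 [269.6 258.2 268.7 258.5]]
[ 0.0053025  -0.00024457] 1.9875022454889972
```

Grip offsets agree to 0.3 mm. Lower the toe through the slot.

```bash
python3 -m crank '[{"fingers":0,"slide":[-0.002,0.002,-0.008],"delta_rot":[0,0,0]},{"fingers":0,"slide":[0,0,-0.012],"delta_rot":[0,0,0]},{"fingers":0,"slide":[0,0,-0.012],"delta_rot":[0,0,0]},{"fingers":0,"slide":[0,0,-0.01],"delta_rot":[0,0,0]},{"fingers":0,"slide":[0,0,-0.0075],"delta_rot":[0,0,0]}]'
python3 -m crank '[{"fingers":0,"slide":[0,0,0],"delta_rot":[0,0,0]},{"fingers":0,"slide":[0,0,0],"delta_rot":[0,0,0]},{"fingers":0,"slide":[0,0,0],"delta_rot":[0,0,0]},{"fingers":0,"slide":[0,0,0],"delta_rot":[0,0,0]},{"fingers":0,"slide":[0,0,0],"delta_rot":[0,0,0]}]';python3 st.py
```

```text
clock: 9.2
eef_pos: [0.5448, 0.0973, 0.1213]
tcp_rot: [1.5, 0.699, -0.951]
ft_force: [-0.7, -0.4, -3.8]
finger_gap: 0.0132
clock: 9.62
eef_pos: [0.5459, 0.0976, 0.1237]
tcp_rot: [1.501, 0.697, -0.948]
ft_force: [0.1, 0.2, -3.1]
finger_gap: 0.013
clk 9.62 grip mm [-31.3   1.  123.7] toe [-19.1   1.1  26.8] tilt 30.1 yaw -0.2 roll 0.1 F pump [ 0.1  0.2 -3.1] gap 13.0
```

```bash
python3 -m crank '[{"fingers":0,"slide":[-0.0036,0.0004,-0.0022],"delta_rot":[0,0,0]},{"fingers":0,"slide":[-0.0036,0.0004,-0.0022],"delta_rot":[0,0,0]},{"fingers":0,"slide":[-0.0036,0.0004,-0.0022],"delta_rot":[0,0,0]},{"fingers":0,"slide":[-0.0036,0.0004,-0.0022],"delta_rot":[0,0,0]},{"fingers":0,"slide":[-0.0036,0.0004,-0.002],"delta_rot":[0,0,0]}]'
python3 -m crank '[{"fingers":0,"slide":[0,0,0],"delta_rot":[0,0,0]},{"fingers":0,"slide":[0,0,0],"delta_rot":[0,0,0]},{"fingers":0,"slide":[0,0,0],"delta_rot":[0,0,0]},{"fingers":0,"slide":[0,0,0],"delta_rot":[0,0,0]},{"fingers":0,"slide":[0,0,0],"delta_rot":[0,0,0]}]';python3 st.py
```

```text
clock: 10.03
eef_pos: [0.5264, 0.0995, 0.1116]
tcp_rot: [1.5, 0.699, -0.95]
ft_force: [0.6, 0.2, -4.3]
finger_gap: 0.0133
clock: 10.45
eef_pos: [0.5276, 0.0995, 0.1123]
tcp_rot: [1.501, 0.698, -0.949]
ft_force: [-1.1, -0.4, -4.7]
finger_gap: 0.0133
clk 10.45 grip mm [-49.6  -0.3 112.3] toe [-37.5  -0.2  15.3] tilt 30.0 yaw -0.2 roll 0.1 F pump [-1.  -0.5 -4.7] gap 13.3
```

```bash
python3 -m crank '[{"fingers":0,"slide":[0.0033,-0.0006,0.0005],"delta_rot":[0.0076,0.043,0]},{"fingers":0,"slide":[0.0033,-0.0006,0.0005],"delta_rot":[0.0076,0.043,0]},{"fingers":0,"slide":[0.0033,-0.0006,0.0004],"delta_rot":[0.0076,0.043,0]},{"fingers":0,"slide":[0.0033,-0.0006,0.0004],"delta_rot":[0.0076,0.043,0]},{"fingers":0,"slide":[0,0,0],"delta_rot":[0,0,0]}]'
python3 st.py
```

```text
clock: 10.87
eef_pos: [0.5438, 0.0967, 0.1155]
tcp_rot: [1.459, 0.837, -1.079]
ft_force: [0.9, -0.1, -3.0]
finger_gap: 0.013
clk 10.87 grip mm [-33.2  -0.2 115.5] toe [-37.8  -0.   17.9] tilt 20.1 yaw -0.2 roll 0.1 F pump [ 0.9  0.1 -3. ] gap 13.0
```

```bash
python3 -m crank '[{"fingers":0,"slide":[0.0022,-0.0004,-0.0008],"delta_rot":[0.0076,0.043,0]},{"fingers":0,"slide":[0.0028,-0.0005,-0.0009],"delta_rot":[0.0076,0.043,0]},{"fingers":0,"slide":[0.0032,-0.0006,-0.0009],"delta_rot":[0.0076,0.043,0]},{"fingers":0,"slide":[0.0032,-0.0006,-0.0009],"delta_rot":[0.0076,0.043,0]},{"fingers":0,"slide":[0,0,0],"delta_rot":[0,0,0]}]'
python3 st.py
```

```text
clock: 11.28
eef_pos: [0.5542, 0.0946, 0.1106]
tcp_rot: [1.404, 0.978, -1.21]
ft_force: [1.1, 0.8, -3.3]
finger_gap: 0.0128
clk 11.28 grip mm [-22.6  -0.5 110.6] toe [-44.2  -0.4  15.3] tilt 10.1 yaw -0.2 roll 0.1 F pump [ 1.   1.  -3.3] gap 12.8
```

```bash
python3 -m crank '[{"fingers":0,"slide":[0.0036,-0.0006,-0.0009],"delta_rot":[0.0077,0.0435,0]},{"fingers":0,"slide":[0.0038,-0.0006,-0.0011],"delta_rot":[0.0077,0.0435,0]},{"fingers":0,"slide":[0.0038,-0.0006,-0.0011],"delta_rot":[0.0077,0.0435,0]},{"fingers":0,"slide":[0.0038,-0.0006,-0.0011],"delta_rot":[0.0077,0.0435,0]},{"fingers":0,"slide":[0,0,0],"delta_rot":[0,0,0]}]'
python3 -m crank '[{"fingers":0,"slide":[0,0,0],"delta_rot":[0,0,0]},{"fingers":0,"slide":[0,0,0],"delta_rot":[0,0,0]},{"fingers":0,"slide":[0,0,0],"delta_rot":[0,0,0]},{"fingers":0,"slide":[0,0,0],"delta_rot":[0,0,0]},{"fingers":0,"slide":[0,0,0],"delta_rot":[0,0,0]}]'
python3 st.py
```

```text
clock: 11.7
eef_pos: [0.5687, 0.0922, 0.1055]
tcp_rot: [1.338, 1.121, -1.339]
ft_force: [1.6, 0.2, -3.7]
finger_gap: 0.0131
clock: 12.12
eef_pos: [0.5664, 0.0928, 0.1065]
tcp_rot: [1.338, 1.122, -1.339]
ft_force: [-0.0, -1.2, -3.7]
finger_gap: 0.0127
clk 12.12 grip mm [-10.2  -0.2 106.5] toe [-48.4  -0.   16.6] tilt -0.1 yaw -0.1 roll 0.0 F pump [ 0.2 -1.1 -3.7] gap 12.7
```

```bash
python3 -m crank '[{"fingers":0,"slide":[0,0,-0.001],"delta_rot":[0,0,0]},{"fingers":0,"slide":[0,0,-0.001],"delta_rot":[0,0,0]},{"fingers":0,"slide":[0.004,-0.0007,0],"delta_rot":[0,0,0]},{"fingers":0,"slide":[0.004,-0.0007,0],"delta_rot":[0,0,0]},{"fingers":0,"slide":[0.003,-0.0005,0],"delta_rot":[0,0,0]}]'
python3 -m crank '[{"fingers":0,"slide":[0.003,-0.0005,0],"delta_rot":[0,0,0]},{"fingers":0,"slide":[0,0,0],"delta_rot":[0,0,0]},{"fingers":0,"slide":[0,0,0],"delta_rot":[0,0,0]},{"fingers":0,"slide":[0,0,0],"delta_rot":[0,0,0]},{"fingers":0,"slide":[0,0,0],"delta_rot":[0,0,0]}]'
python3 st.py
```

```text
clock: 12.53
eef_pos: [0.5787, 0.0905, 0.1042]
tcp_rot: [1.338, 1.122, -1.339]
ft_force: [-0.4, -0.6, -1.6]
finger_gap: 0.0128
clock: 12.95
eef_pos: [0.5811, 0.0902, 0.1042]
tcp_rot: [1.338, 1.122, -1.339]
ft_force: [1.2, -0.1, -2.6]
finger_gap: 0.013
clk 12.95 grip mm [  4.7  -0.2 104.2] toe [-33.5  -0.1  14.3] tilt -0.1 yaw -0.2 roll 0.0 F pump [ 1.2  0.1 -2.6] gap 13.0
```

```bash
python3 -m crank '[{"fingers":0,"slide":[0.001,-0.0002,-0.0005],"delta_rot":[0,0,0]},{"fingers":0,"slide":[0.001,-0.0002,-0.0005],"delta_rot":[0,0,0]},{"fingers":0,"slide":[0.001,-0.0002,0],"delta_rot":[0,0,0]},{"fingers":0,"slide":[0,0,0],"delta_rot":[0,0,0]},{"fingers":0,"slide":[0,0,0],"delta_rot":[0,0,0]}]'
python3 st.py
```

```text
clock: 13.37
eef_pos: [0.5821, 0.09, 0.1043]
tcp_rot: [1.336, 1.125, -1.341]
ft_force: [-7.3, 0.7, 8.6]
finger_gap: 0.0134
clk 13.37 grip mm [  5.7  -0.2 104.3] toe [-32.8  -0.   14.5] tilt -0.3 yaw -0.1 roll 0.0 F pump [-7.4 -0.6  8.6] gap 13.4
```

Firm contact with the far wall (−7 N) and the floor (+9 N), foot at the seat within 1 mm. Let go, rise clear and look.

```bash
python3 -m crank '[{"fingers":0.6,"slide":[0,0,0],"delta_rot":[0,0,0]},{"fingers":0.6,"slide":[0,0,0],"delta_rot":[0,0,0]},{"fingers":0.6,"slide":[0,0,0],"delta_rot":[0,0,0]},{"fingers":0.6,"slide":[0,0,0],"delta_rot":[0,0,0]},{"fingers":0.6,"slide":[0,0,0.01],"delta_rot":[0,0,0]}]' 40
python3 -m crank '[{"fingers":0.6,"slide":[0,0,0.03],"delta_rot":[0,0,0]},{"fingers":0.7,"slide":[0,0,0.035],"delta_rot":[0,0,0]},{"fingers":1,"slide":[0,0,0.03],"delta_rot":[0,0,0]},{"fingers":1,"slide":[-0.006,0.0354,0],"delta_rot":[0,0,0]},{"fingers":1,"slide":[-0.006,0.0354,0],"delta_rot":[0,0,0]}]'
python3 -m crank '[{"fingers":1,"slide":[-0.006,0.0354,0],"delta_rot":[0,0,0]},{"fingers":1,"slide":[-0.006,0.0354,0],"delta_rot":[0,0,0]},{"fingers":1,"slide":[0,0,0],"delta_rot":[0,0,0]},{"fingers":1,"slide":[0,0,0],"delta_rot":[0,0,0]},{"fingers":1,"slide":[0,0,0],"delta_rot":[0,0,0]}]'
python3 st.py
python3 - <<'E'
from h import *
import pickle
c=cam('wrist');a=snap('wrist','w5');pickle.dump(c,open('c5.pkl','wb'));b=snap('top','t5');s=snap('scene','s5')
P=np.array([.5765,.0912]);C,S=np.cos(-.174),np.sin(-.174);R=np.array([[C,-S],[S,C]])
L=np.array([[-42.75,135,80],[5,0,120],[-33,31,25],[-33,-31,25]])/1000
W=np.c_[L[:,:2]@R.T+P,L[:,2]];print('wrist',w2px('wrist',W,c).round(),'top',w2px('top',W).round(1),'scene',w2px('scene',W).round(1))
x=cv2.resize(b[108:208,225:325],(400,400),interpolation=cv2.INTER_CUBIC)
y=cv2.resize(s[190:290,315:415],(400,400),interpolation=cv2.INTER_CUBIC)
cv2.imwrite('pics/c5.png',np.hstack([x,y])[:,:,::-1])
E
```

```text
clock: 13.78
eef_pos: [0.5827, 0.0895, 0.1115]
tcp_rot: [1.336, 1.125, -1.342]
ft_force: [-0.5, 0.8, -0.8]
finger_gap: 0.0511
clock: 14.2
eef_pos: [0.5742, 0.1598, 0.212]
tcp_rot: [1.345, 1.117, -1.337]
ft_force: [0.5, 0.4, -1.0]
finger_gap: 0.0853
clock: 14.62
eef_pos: [0.5599, 0.2312, 0.2086]
tcp_rot: [1.337, 1.123, -1.339]
ft_force: [0.1, -1.0, -0.1]
finger_gap: 0.0853
clk 14.62 grip mm [-40.6 135.  208.6] toe [-78.8 135.1 118.7] tilt -0.1 yaw -0.1 roll 0.0 F pump [ 0.3 -1.  -0.1] gap 85.3
wrist [[318. 199.]
 [372. 356.]
 [327. 269.]
 [327. 314.]] top [[235.1 185.4]
 [287.2 173. ]
 [277.5 189.2]
 [299.8 192.4]] scene [[407.2 212.7]
 [351.6 209. ]
 [363.1 218.3]
 [339.9 213.3]]
```

View pics/w5.png

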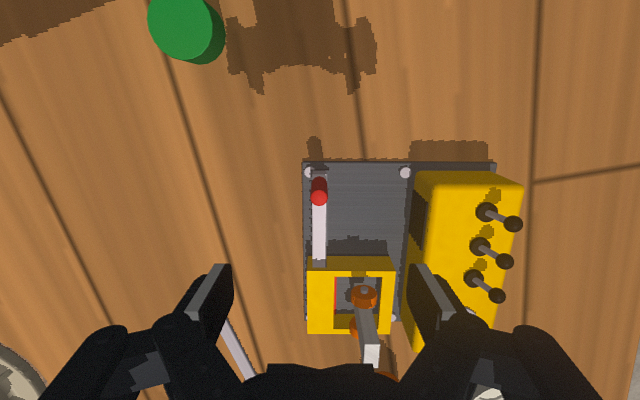

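The bracket stands upright in the slot, stem top at (372,355) as predicted (372,356). The knob is at (319,197), still fully out. Now grip the knob and push home.

```bash
python3 -m crank '[{"fingers":1,"slide":[-0.002,0.0003,-0.025],"delta_rot":[0,0,0]},{"fingers":1,"slide":[0,0,-0.036],"delta_rot":[0,0,0]},{"fingers":1,"slide":[0,0,-0.036],"delta_rot":[0,0,0]},{"fingers":1,"slide":[0,0,-0.032],"delta_rot":[0,0,0]},{"fingers":0.5,"slide":[0,0,-0.019],"delta_rot":[0,0,0]}]' 40
for i in 1 2; do python3 -m crank '[{"fingers":0,"slide":[0,0,0],"delta_rot":[0,0,0]},{"fingers":0,"slide":[0,0,0],"delta_rot":[0,0,0]},{"fingers":0,"slide":[0,0,0],"delta_rot":[0,0,0]},{"fingers":0,"slide":[0,0,0],"delta_rot":[0,0,0]},{"fingers":0,"slide":[0,0,0],"delta_rot":[0,0,0]}]'; done
python3 st.py
```

```text
clock: 15.18
eef_pos: [0.5562, 0.2295, 0.0566]
tcp_rot: [1.336, 1.124, -1.345]
ft_force: [-0.9, -0.4, 0.3]
finger_gap: 0.0758
clock: 15.6
eef_pos: [0.5587, 0.2319, 0.0624]
tcp_rot: [1.34, 1.123, -1.337]
ft_force: [0.1, -0.9, 9.6]
finger_gap: 0.0149
clock: 16.02
eef_pos: [0.5588, 0.2319, 0.0625]
tcp_rot: [1.34, 1.122, -1.337]
ft_force: [-1.7, -0.5, 5.9]
finger_gap: 0.0149
clk 16.02 grip mm [-41.8 135.5  62.5] toe [-79.8 135.7 -27.5] tilt 0.0 yaw -0.1 roll 0.1 F pump [-1.6 -0.8  5.9] gap 14.9
```

```bash
python3 -m crank '[{"fingers":0,"slide":[-0.0017,-0.0098,0],"delta_rot":[0,0,0]},{"fingers":0,"slide":[-0.0017,-0.0098,0],"delta_rot":[0,0,0]},{"fingers":0,"slide":[-0.0017,-0.0098,0],"delta_rot":[0,0,0]},{"fingers":0,"slide":[-0.0017,-0.0098,0],"delta_rot":[0,0,0]},{"fingers":0,"slide":[-0.0008,-0.0047,0],"delta_rot":[0,0,0]}]'
python3 -m crank '[{"fingers":0,"slide":[-0.0009,-0.005,0],"delta_rot":[0,0,0]},{"fingers":0,"slide":[-0.0009,-0.005,0],"delta_rot":[0,0,0]},{"fingers":0,"slide":[-0.0008,-0.0045,0],"delta_rot":[0,0,0]},{"fingers":0,"slide":[0,0,0],"delta_rot":[0,0,0]},{"fingers":0,"slide":[0,0,0],"delta_rot":[0,0,0]}]'
python3 st.py
```

```text
clock: 16.43
eef_pos: [0.5508, 0.1878, 0.0625]
tcp_rot: [1.34, 1.123, -1.337]
ft_force: [-2.5, 2.7, 7.0]
finger_gap: 0.0151
clock: 16.85
eef_pos: [0.5481, 0.1731, 0.0624]
tcp_rot: [1.339, 1.122, -1.338]
ft_force: [-3.1, -1.4, 8.2]
finger_gap: 0.0152
clk 16.85 grip mm [-42.2  75.8  62.4] toe [-80.2  76.  -27.6] tilt -0.0 yaw -0.2 roll 0.1 F pump [-2.8 -2.   8.2] gap 15.2
```

Pump y is 75.8 with the stop at about 75.5. I'll press a few millimetres further to feel it.

```bash
python3 -m crank '[{"fingers":0,"slide":[-0.0003,-0.002,0],"delta_rot":[0,0,0]},{"fingers":0,"slide":[-0.0003,-0.002,0],"delta_rot":[0,0,0]},{"fingers":0,"slide":[0,0,0],"delta_rot":[0,0,0]},{"fingers":0,"slide":[0,0,0],"delta_rot":[0,0,0]},{"fingers":0,"slide":[0,0,0],"delta_rot":[0,0,0]}]'
python3 st.py
```

```text
clock: 17.27
eef_pos: [0.548, 0.1726, 0.0625]
tcp_rot: [1.343, 1.128, -1.332]
ft_force: [-1.8, 11.0, 6.2]
finger_gap: 0.0151
clk 17.27 grip mm [-42.1  75.2  62.5] toe [-80.2  76.  -27.4] tilt -0.0 yaw -0.0 roll 0.5 F pump [-3.7 10.5  6.2] gap 15.1
```

```bash
python3 -m crank '[{"fingers":1,"slide":[0,0,0],"delta_rot":[0,0,0]},{"fingers":1,"slide":[0,0,0],"delta_rot":[0,0,0]},{"fingers":1,"slide":[0,0,0],"delta_rot":[0,0,0]},{"fingers":1,"slide":[0,0,0.02],"delta_rot":[0,0,0]},{"fingers":1,"slide":[0,0,0.04],"delta_rot":[0,0,0]}]'
python3 -m crank '[{"fingers":1,"slide":[0,0,0.04],"delta_rot":[0,0,0]},{"fingers":1,"slide":[-0.01,0.01,0.04],"delta_rot":[0,0,0]},{"fingers":1,"slide":[-0.02,0.02,0.02],"delta_rot":[0,0,0]},{"fingers":1,"slide":[-0.02,0.02,0],"delta_rot":[0,0,0]},{"fingers":1,"slide":[0,0.02,0],"delta_rot":[0,0,0]}]'
python3 -m crank '[{"fingers":1,"slide":[0,0.02,0],"delta_rot":[0,0,0]},{"fingers":1,"slide":[0,0,0],"delta_rot":[0,0,0]},{"fingers":1,"slide":[0,0,0],"delta_rot":[0,0,0]},{"fingers":1,"slide":[0,0,0],"delta_rot":[0,0,0]},{"fingers":1,"slide":[0,0,0],"delta_rot":[0,0,0]}]'
python3 st.py
python3 - <<'E'
from h import *
c=cam('wrist');a=snap('wrist','w6');s=snap('scene','s6');t=snap('top','t6')
P=np.array([.5765,.0912]);C,S=np.cos(-.174),np.sin(-.174);R=np.array([[C,-S],[S,C]])
L=np.array([[-42.75,75,80],[5,0,120]])/1000
W=np.c_[L[:,:2]@R.T+P,L[:,2]];q=w2px('wrist',W,c);print('wrist',q.round(),'scene',w2px('scene',W).round(),'top',w2px('top',W).round(1))
x=cv2.resize(s[190:290,310:410],(500,500),interpolation=cv2.INTER_CUBIC)
u0,v0=np.clip(q.mean(0).astype(int)-75,[0,0],[490,250]);print(u0,v0)
y=cv2.resize(a[v0:v0+150,u0:u0+90],(300,500),interpolation=cv2.INTER_CUBIC)
cv2.imwrite('pics/c6.png',np.hstack([x,y])[:,:,::-1])
E
```

```text
clock: 17.68
eef_pos: [0.5434, 0.168, 0.1161]
tcp_rot: [1.331, 1.127, -1.349]
ft_force: [0.6, 0.2, -0.3]
finger_gap: 0.0747
clock: 18.1
eef_pos: [0.4953, 0.2392, 0.2221]
tcp_rot: [1.34, 1.122, -1.338]
ft_force: [0.8, -0.6, -0.5]
finger_gap: 0.0855
clock: 18.52
eef_pos: [0.4973, 0.258, 0.2192]
tcp_rot: [1.338, 1.122, -1.341]
ft_force: [-0.1, -0.4, -0.5]
finger_gap: 0.0855
clk 18.52 grip mm [-106.9  150.6  219.2] toe [-145.1  150.7  129.3] tilt -0.2 yaw -0.2 roll -0.0 F pump [ 0.  -0.4 -0.5] gap 85.5
wrist [[386. 268.]
 [440. 360.]] scene [[383. 208.]
 [352. 209.]] top [[257.7 188.7]
 [287.2 173. ]]
338 239
```

View pics/w6.png

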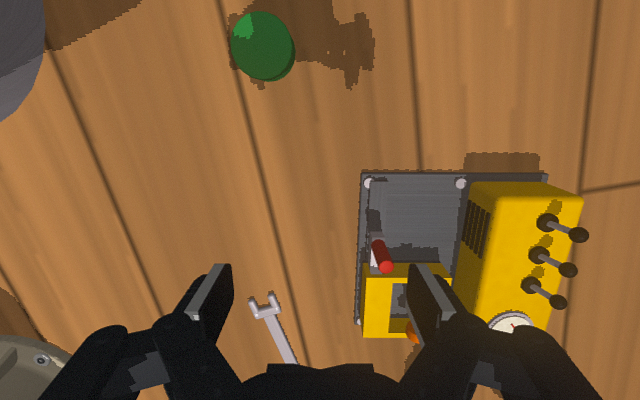

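View pics/c6.png

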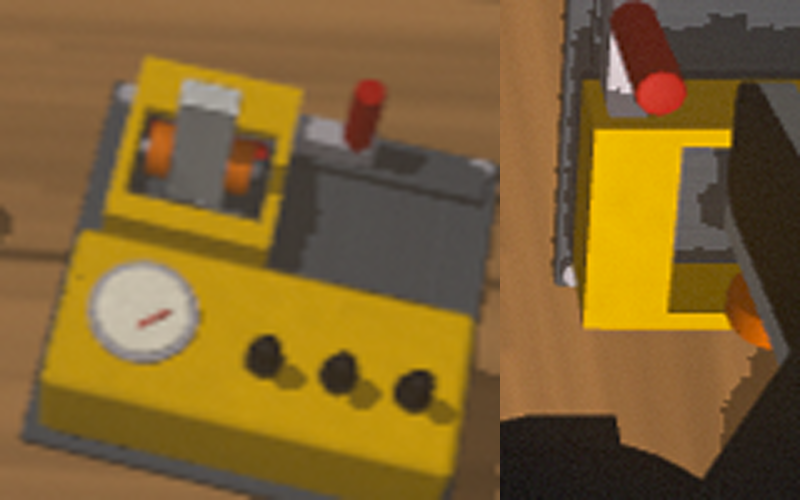

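Both views match the predictions. The knob top is at wrist (386,267) and scene (384,208), the home position. The stem top is at scene (352,209), so the bracket is upright at its seat. The robot is touching nothing, so I hand in.

```bash
python3 -c "
from plant import r
print(r.sign_off())"
```

```text
the job is handed in; nothing more can be done
None
```

The bracket is fitted in the pump pocket with the lock bar home behind it, and the job was handed in at about 18.7 s of the 67 s limit.

- **Lock bar out:** I drew the bar by its knob to the end stop and felt −9 N with no more travel.
- **Bracket in:** I gripped the aluminium bracket, tilted it 30° and passed the toe through the slot. I righted it with the toe under the near lip, set it on the floor and slid it until it touched the far wall (about 7 N against the wall, 9 N on the floor). I then let go.
- **Lock bar home:** I pushed the bar 60 mm to its stop and felt about 10 N, with the knob reading at pump y 75.2 mm (home is 75).
- **Last checks:** With the arm clear and no force on the tool, the last pictures showed the knob top and the stem top within 1 px of the home and seated positions. No check failed or disagreed. I did not measure the bystanders afterwards, but no unexpected force showed up anywhere along the way.

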